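# Press the grease coupler onto the tilted nipple and hold it

## Task

Take the steel grease coupler by its square shank, slide its open sleeve squarely over the tilted grease nipple on the mount's drive housing, and press along the nipple's axis until it snaps past the spring and its mouth is fully home on the boss. Finish while still holding the coupler pressed home in the gripper: the spring pushes it back off if you let go. Leave the eyepiece, laser collimator, tools, case, tin and cap where they stand.

Things in the scene. Friction and masses are not known exactly. Their poses are not given: they have to be found in the camera images.
- coupler_center (a point): Loose steel grease coupler, 78 mm tall, 0.25 kg, standing mouth down; point on its axis half-way up, 39 mm above the mouth. z: along its axis, mouth to shank. Outside, from the mouth: bell 40 mm across, 4 mm high; round sleeve 34 mm across to a flat shoulder at 38 mm; then the grip, a square shank 22 x 22 mm, 40 mm long, flats facing x and y. Fingertips near the shoulder can push on it.
- coupler_mouth (a point): Centre of the coupler's open mouth, in the plane of its lower rim, on its axis; same axes as coupler_center. Round bore 20 mm across and 30 mm deep, its mouth flared to 26 mm over the lowest 4 mm; a groove 24 mm across between 7 and 15 mm above the mouth takes the nipple's snap balls.
- housing: Fixed grey drive housing, 130 x 120 mm and 52 mm high on a 160 x 150 mm foot 8 mm thick; origin under its centre on the bench. A round boss 48 mm across rises from its top and leans 0.42 rad (24 degrees) towards the housing's own -x side; the grease nipple stands on it.
- nipple: Steel nipple fixed on the boss. Origin: centre of the boss's flat face, 88 mm up; z: out along its axis. Spigot 18 mm across, 26 mm long, top 4 mm tapered to 13 mm; a brass spring plunger 11 mm across stands 14 mm further out (40 mm above the face). Four sprung balls round it, 10 mm above the face, stand out 2.5 mm. Coupler home: mouth on the face, axes in line, any turn.
- plunger (a joint): How far the brass plunger is pressed in, m: 0 free. The coupler's bore floor meets it with the mouth 10 mm off the boss face; fully home it reads about 0.010. Pushing on takes 9 N at first, about 12 to 16 N as the snap balls give (7 to 3 mm from home), then drops to 6 to 12 N until the mouth meets the rigid boss. It does not latch: let go, and it throws the coupler back.
- eyepiece_center (a point): Bystander: chrome eyepiece standing upright, 42 mm across, 70 mm tall; this point is its centre.
- collimator_center (a point): Bystander: red laser collimator standing upright, 39 mm across, 90 mm tall; this point is its centre.
- hex_wrench_center (a point): Bystander: steel hex wrench lying flat, 110 mm long (along x), 30 mm short arm, 7 mm thick; this point is its centre.
- focuser_key_center (a point): Bystander: black T-shaped focuser key lying flat, 90 mm long, 50 mm bar, 10 mm thick; this point is its centre.
- case_center (a point): Bystander: frosted white eyepiece case 90 x 150 x 45 mm; this point is its centre.
- tin_center (a point): Bystander: round grease tin 70 mm across, 42 mm high; this point is its centre.
- dust_cap_center (a point): Bystander: black dust cap 36 mm across, 12 mm high; this point is its centre.
Not all that is in view belongs to the job. Leave any green or orange look-alike of the part that bears coupler_center alone.

How it is judged:
On the way, in this order (a step that is already met when the one before it is completed fails the run):
1. the coupler is lifted clear of the bench (its middle above 80 mm) (height (world z) of coupler_center above 0.08 m), for 0.1 s.
2. the sleeve is over the spigot, square to it: mouth within 20 mm of the boss face (z of coupler_mouth in the frame of nipple between -0.005 and 0.02 m and x of coupler_mouth in the frame of nipple between -0.004 and 0.004 m and y of coupler_mouth in the frame of nipple between -0.004 and 0.004 m and angle between the z axis of coupler and the z axis of nipple, either way round below 0.15 rad), for 0.05 s.
3. the coupler is pressed past the snap and home (plunger in by more than 7.5 mm) (z of coupler_mouth in the frame of nipple between -0.005 and 0.0025 m and x of coupler_mouth in the frame of nipple between -0.003 and 0.003 m and y of coupler_mouth in the frame of nipple between -0.003 and 0.003 m and angle between the z axis of coupler and the z axis of nipple, either way round below 0.1 rad and value of joint plunger above 0.0075 m), for 0.2 s.
At the end, for the whole second after the job is handed in: The coupler sits on the nipple with its mouth within 2.5 mm of the boss face, within 3 mm of the axis and 0.10 rad of square, plunger pressed in more than 7.5 mm, the coupler pressing on nipple or boss with over 3 N, still and in contact with the gripper's fingers (over 3 N) (all of step 3 and contact force between coupler and housing above 3 N and contact force between the fingers and coupler above 3 N and linear speed of coupler below 0.02 m/s); the arm keeps its last pose, push and grip.
It fails at once if the eyepiece, laser collimator, hex wrench, focuser key, case, tin or dust cap is moved more than 30 mm (distance of any of eyepiece_center, collimator_center, hex_wrench_center, focuser_key_center, case_center, tin_center, dust_cap_center from where it was at the start of the episode above 0.03 m).
It also fails if it takes over 38 s, if anything falls off the work surface, if the arm or the gripper's body presses on something with over 40 N, if the wrist force passes 120 N, or if a joint passes its speed limit or range.

## Robot

A 7-joint arm with a two-finger parallel gripper is mounted at the origin on the work surface. World frame = base frame: x ahead of the robot, y to its left, z up, the work surface at z = 0. Lengths are in m, angles in rad, forces in N, time in s.
With the tool pointing down it reaches from about 0.425 to 0.875 m from the base axis. Payload 4.7 kg.
Tool frame: the origin (TCP) lies midway between the tips of the shut fingers; the grasp point (between the pads) lies 19 mm behind it (ctrl.grip_depth is the distance from the TCP to the grasp point, in m); z points along the fingers, y is the direction in which the jaws open and shut (so a half turn about z gives the same grasp; the last joint's range is limited). The gripper opens to 87 mm and grips with 3 to 60 N. Pads are 19 mm wide; open, the fingers measure 117 mm over their backs; the gripper's body (75 mm by 190 mm) begins 51 mm behind the grasp point.
Start: joints at [-1.195, 0.321, -0.07, 1.45, 0.023, 1.371, -0.057], TCP at [0.23, 0.608, 0.223] pointing down, gripper open.
Joint ranges: [-2.86, 2.86], [-0.3, 2.09], [-1.38, 1.24], [0.06, 2.45], [-1.56, 4.7], [0.09, 2.05], [-2.69, 2.69]. Speed limits (rad/s): [2.57, 2.57, 3.14, 3.14, 3.14, 3.14, 3.14].

## Interface

Orientations are given as a rotation vector (axis times angle).
In Python, from bench import ctrl gives the robot as it stands. The module is installed in compiled form; this text tells all that it offers.
- The arm moves only by the shell command python3 -m inch 'ROWS' [FORCE]. ROWS is JSON, a list of rows, each a list of 5 numbers: the opening, from -1 (shut) to 1 (fully open), so that 0 is half open, then the shift along the tool's x, y, z in mm, then the turn about the tool's z in rad. In form: [[fingers, tx, ty, tz, twist], ...]. A call has 1 to 5 rows; each row shifts and turns the pose as measured when the row begins, along the tool's axes as they then stand; what a row does not reach is not made up. A row lasts 1/8 s, in which the tool goes at most 62.5 mm and 10.7 degrees, less where a joint would pass 70% of its speed; a pose out of reach is approached as far as the arm can. A call is refused whole if a number of a shift passes 62.5 or a number of a turn 0.188, either way. A call with a gripper value outside its range is refused whole. The fingers move at their own pace and stop on an object; FORCE is the grip in N (left out, the last holds). Time passes only in rows, so rows that do not move let the fingers close. It gives the time, the measured TCP pose, the force and the opening at its end, in the units of the state.
- ctrl.get_state(): the state, without advancing time (a new reading comes with each control period).
- ctrl.get_image(name): name is "side" or "top" or "wrist"; returns a dict with "color" (480x640x3 uint8, red, green, blue), "range_z" (480x640 float32, m along the optical axis (not along the pixel's ray), 0 where there is no reading), "K" (3x3 intrinsics, pixels), "R" (3x3) and "t" (3): a world point X has camera coordinates R X + t. Camera axes: x right, y down, z forward; pixel columns grow to the right and rows downward; lengths in m; the calibration is good to about 2 mm. The wrist camera is an equidistant fisheye: a pixel r from the principal point sees the ray r / f radians off the axis. A picture is of the moment at which its call begins.
- ctrl.close_job(): hands the job in, once; it reports no verdict.
The state is a dict: "time": time; "joint_positions": joint angles; "qd": joint speeds; "joint_torque": joint torques, N m; "position": TCP position; "tool_rot": TCP orientation; "ft_force": force on the tool from outside, world axes, zero at the start; "torque": the same for the moment, N m; "grip_width": opening from 0.0 (shut) to 1.0 (fully open).
Only numpy, scipy, OpenCV 4.12 (cv2) and the standard library are available. Lean on these libraries where they do the work, as an engineer would, in place of code of your own. Each camera call takes 0.05 s, during which the arm holds its last target. There are 200 camera calls.

## Working session

There is one attempt and no reset: what is moved stays moved. The work goes in short steps, Python scripts to look and compute and a shell command to move; the robot and the scene stay as the last step left them, time stands still between calls to the robot, and variables do not carry over. Pictures are saved under pics/ and viewed, about 8 in all and at most 12, crops included, and the job is handed in when it is done.

```bash
mkdir -p pics; ls
cat > h.py <<'E'
import numpy as np, cv2
from scipy.spatial.transform import Rotation as Ro
from bench import ctrl
def shot(n):
    d=ctrl.get_image(n); np.savez(f'pics/{n}.npz',**d); return d
def load(n): return dict(np.load(f'pics/{n}.npz'))
def cloud(d):
    v,u=np.mgrid[:480,:640]; z=d['range_z']; K=d['K']
    P=np.stack([(u-K[0,2])/K[0,0]*z,(v-K[1,2])/K[1,1]*z,z],-1)
    W=(P-d['t'])@d['R']; W[z<=0]=np.nan; return W
E
python3 - <<'E'
from h import *
np.set_printoptions(precision=4,suppress=True)
s=ctrl.get_state(); print(s, Ro.from_rotvec(s['tool_rot']).as_matrix(), ctrl.grip_depth)
for n in('top','side'):
    d=shot(n); cv2.imwrite(f'pics/{n}0.png',d['color'][...,::-1]); print(n,d['K'],-d['R'].T@d['t'],d['R'])
E
```

```text
pics
{'time': 0.0, 'joint_positions': array([-1.1949,  0.3218, -0.0701,  1.4516,  0.0226,  1.3708, -0.0569]), 'qd': array([-0.0015,  0.0009,  0.0003, -0.    ,  0.0006,  0.0009, -0.0011]), 'joint_torque': array([  0.0008, -49.1285,  -0.4034, -31.252 ,  -0.0641,   0.0438,
         0.0002]), 'position': array([0.2299, 0.6074, 0.2215]), 'tool_rot': array([-0.5651, -3.0901,  0.0029]), 'ft_force': array([ 0.0831, -1.0315,  0.8448]), 'torque': array([-0.0152, -0.0127, -0.0442]), 'grip_width': 1.00071609670299} [[-0.9353  0.3539 -0.0005]
 [ 0.3539  0.9353 -0.0018]
 [-0.0001 -0.0019 -1.    ]] 0.0187
top [[536.496    0.     330.5173]
 [  0.     536.496  241.9615]
 [  0.       0.       1.    ]] [ 0.4652 -0.0279  1.0899] [[ 0.0116 -0.9995 -0.0302]
 [-0.9969 -0.0092 -0.0785]
 [ 0.0782  0.0311 -0.9965]]
side [[595.8627   0.     317.4459]
 [  0.     595.8627 239.1769]
 [  0.       0.       1.    ]] [0.255  0.9766 0.9923] [[-0.9561 -0.2925  0.0163]
 [-0.2003  0.6123 -0.7648]
 [ 0.2137 -0.7345 -0.644 ]]
```

View pics/top0.png

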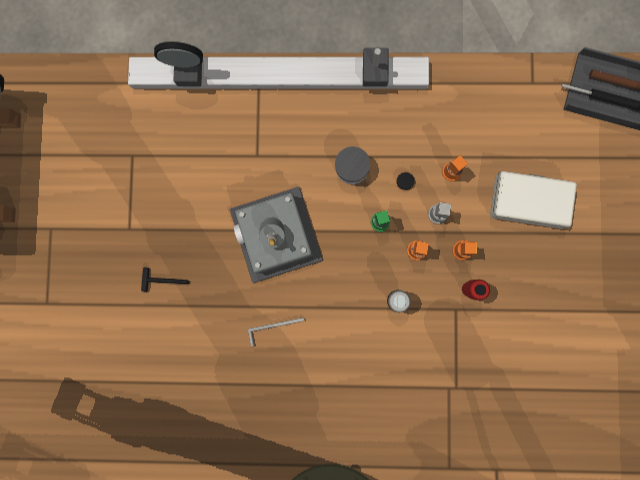

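View pics/side0.png

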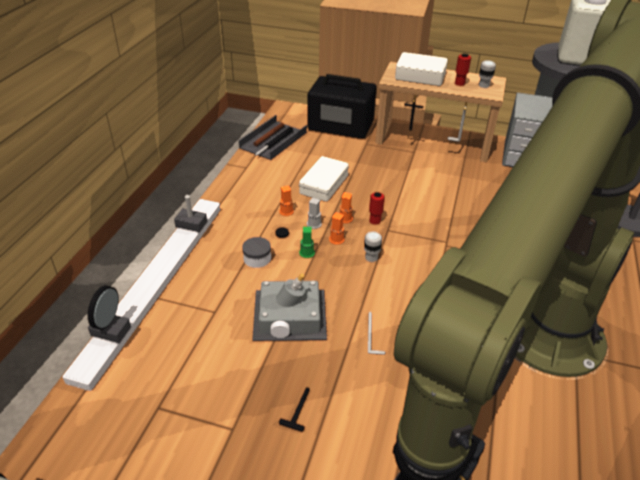

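Top view: steel grey coupler at (440,213). Possible mix-ups are the green one at (381,221), orange ones at (455,168), (418,250) and (466,250), and the chrome eyepiece at (399,301). The housing is at (276,235). I choose the grey one and will check it in a close crop while measuring.

Run:
```python
from h import *
np.set_printoptions(precision=4,suppress=True)
T=load('top');S=load('side');W=cloud(T);V=cloud(S)
print('bench z',np.nanmedian(W[330:380,350:420,2]),np.nanmedian(V[300:360,180:230,2]))
a=cv2.resize(T['color'][185:240,410:475],None,fx=6,fy=6,interpolation=cv2.INTER_CUBIC)
b=cv2.resize(T['color'][180:290,222:332],None,fx=4,fy=4,interpolation=cv2.INTER_CUBIC)
im=np.zeros((440,840,3),np.uint8); im[:330,:390]=a; im[:,400:]=b; im=cv2.resize(im,(800,419))
cv2.imwrite('pics/crop1.png',im[...,::-1])
# coupler: points near, z levels
c=W[205,443][:2]; print('c seed',W[205,443],W[213,440])
for C,n in((W,'top'),(V,'side')):
    P=C.reshape(-1,3); P=P[np.hypot(*(P[:,:2]-c).T)<.035]
    for lo,hi in((.06,.074),(.074,.083),(.03,.042),(.005,.03)):
        q=P[(P[:,2]>lo)&(P[:,2]<hi)]
        if len(q)>3: print(n,lo,len(q),q.mean(0),cv2.minAreaRect((q[:,:2]*1000).astype(np.float32)))
# housing
for C,n in((W,'top'),(V,'side')):
    P=C.reshape(-1,3); h=W[235,276][:2]; P=P[np.hypot(*(P[:,:2]-h).T)<.13]
    for lo,hi in((.047,.057),(.1,.112),(.112,.118),(.118,.13),(.13,.15)):
        q=P[(P[:,2]>lo)&(P[:,2]<hi)]
        if len(q)>3: print(n,'hous',lo,len(q),q.mean(0),cv2.minAreaRect((q[:,:2]*1000).astype(np.float32)))
    q=P[(P[:,2]>.004)&(P[:,2]<.06)]; print('foot',cv2.minAreaRect((q[:,:2]*1000).astype(np.float32)))
```

```text
bench z -0.00032857786269151456 0.0004443996819426764
c seed [ 0.617  -0.2088  0.0756] [ 0.6014 -0.2027  0.0775]
top 0.06 29 [ 0.6072 -0.2044  0.0666] ((610.5040283203125, -210.2112579345703), (21.979524612426758, 22.047523498535156), 80.55480194091797)
top 0.074 139 [ 0.6106 -0.2104  0.0777] ((610.7086791992188, -210.18655395507812), (21.73842430114746, 22.416269302368164), 79.58854675292969)
top 0.03 71 [ 0.6047 -0.2034  0.0378] ((606.2600708007812, -205.45486450195312), (32.23048400878906, 19.86382484436035), 41.48988342285156)
top 0.005 66 [ 0.6045 -0.2016  0.0132] ((619.6080322265625, -208.64730834960938), (35.386295318603516, 54.27412796020508), 87.41637420654297)
side 0.06 47 [ 0.6096 -0.2029  0.0671] ((611.3838500976562, -207.7078094482422), (22.8489933013916, 22.195283889770508), 77.34874725341797)
side 0.074 56 [ 0.6106 -0.2077  0.0782] ((611.0525512695312, -207.82513427734375), (29.722585678100586, 22.684049606323242), 77.82600402832031)
side 0.03 66 [ 0.6084 -0.2005  0.0363] ((609.5335083007812, -204.581298828125), (31.58816909790039, 27.522537231445312), 17.1781196594238
[... 811 characters left out ...]
87139892578125)
side hous 0.047 1843 [0.5627 0.1314 0.0521] ((564.1288452148438, 123.90060424804688), (129.53170776367188, 136.5093994140625), 18.900970458984375)
side hous 0.1 52 [0.5488 0.1185 0.1058] ((556.8857421875, 117.42298889160156), (37.998451232910156, 17.575639724731445), 16.909666061401367)
side hous 0.112 22 [0.5466 0.1147 0.1145] ((546.38427734375, 114.95245361328125), (8.538650512695312, 15.217236518859863), 81.59407806396484)
side hous 0.118 24 [0.5408 0.1117 0.1227] ((541.0537719726562, 110.50932312011719), (10.512682914733887, 11.105740547180176), 66.37553405761719)
foot ((557.1648559570312, 107.92240905761719), (249.84609985351562, 252.40936279296875), 0.12530474364757538)
```

View pics/crop1.png

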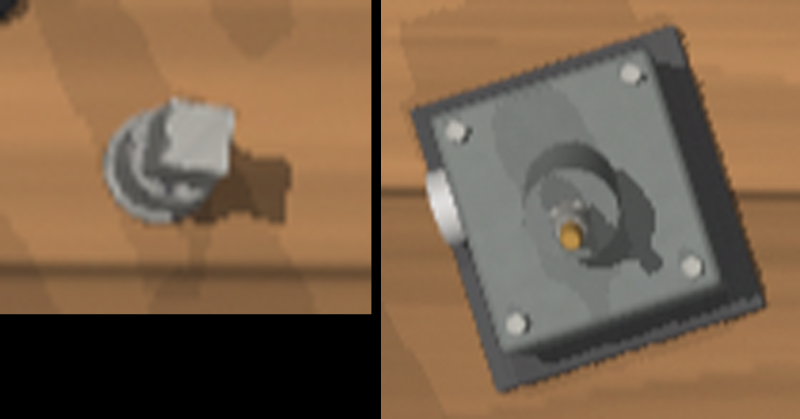

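The crop confirms it: a bare steel coupler with a square shank (top at about (203,135)), and a nipple leaning toward the image bottom, i.e. the robot. The housing yaw is about 18.6° and the coupler is at (0.611, -0.209). I'll start moving and fit the nipple in parallel.

```bash
python3 -m inch '[[0.1,-43,-42,0,0],[0.1,-43,-42,0,0],[0.1,-43,-42,0,0],[0.1,-43,-42,0,0],[0.1,-43,-42,0,0]]' 20; python3 -m inch '[[0.1,-43,-42,0,0],[0.1,-43,-42,0,0],[0.1,-43,-42,0,0],[0.1,-43,-42,0,0],[0.1,-43,-42,0,0]]'
cat > fit.py <<'E'
from h import *
from scipy.optimize import least_squares
np.set_printoptions(precision=4,suppress=True)
W=cloud(load('top'));V=cloud(load('side'))
res=[]
for n,C in(('top',W),('side',V),('both',np.r_[W,V])):
    P=C.reshape(-1,3); P=P[np.isfinite(P).all(1)]
    def f(p,P,full=False):
        th,ps=p[3],p[4]; c=p[:3]
        a=np.array([np.sin(th)*np.cos(ps),np.sin(th)*np.sin(ps),np.cos(th)])
        d=P-c; z=d@a; r=np.linalg.norm(d-z[:,None]*a,axis=1)
        e=np.minimum.reduce([np.hypot(z,np.maximum(r-24,0)/1),np.hypot(r-9,np.clip(z-22,0,None)+np.clip(-z,0,None)),np.hypot(r-5.5,np.clip(z-40,0,None)+np.clip(26-z,0,None)),np.hypot(z-40,np.clip(r-5.5,0,None)),np.hypot(r-24,np.clip(z,0,None))])
        return e
    P=P*1000; s=P[(np.hypot(P[:,0]-557,P[:,1]-115)<32)&(P[:,2]>72)]
    o=least_squares(f,[557,116,88,.42,np.radians(198.6)],args=(s,),loss='soft_l1',f_scale=1.)
    print(n,len(s),o.x[:3],o.x[3],np.degrees(o.x[4])%360,np.median(f(o.x,s)))
E
python3 fit.py
```

```text
time: 0.72
position: [0.3565, 0.3307, 0.2178]
tool_rot: [-0.549, -3.09, 0.008]
ft_force: [1.3, 0.6, 0.2]
grip_width: 0.574
time: 1.35
position: [0.488, 0.0495, 0.2176]
tool_rot: [-0.548, -3.09, 0.006]
ft_force: [1.7, 0.7, -0.1]
grip_width: 0.549
top 571 [554.5709 114.4725  88.1358] 0.42486073057565893 198.25134558182611 0.8450957384479594
side 453 [554.7669 114.4533  88.5355] 0.4276898919986035 197.8882756997098 1.0939271540807365
both 1024 [554.6597 114.4852  88.2659] 0.42524400358975745 198.37806629918938 0.9948608516552951
```

```bash
python3 -m inch '[[0.1,-42,-41,0,0],[0.1,-42,-41,0,0],[0.1,-42,-41,0,0],[0.1,-42,-41,0,0],[0.1,-38,-37,0,-0.15]]'
cat > go.py <<'E'
# usage: go.py x y z [jaw angle deg] : remaining shift in tool axes, mm
import sys
from h import *
s=ctrl.get_state(); R=Ro.from_rotvec(s['tool_rot']).as_matrix()
t=np.array([float(a) for a in sys.argv[1:4]])
print('pos',s['position'].round(4),'tool d mm',(R.T@(t-s['position'])*1000).round(1),'jaw deg',round(np.degrees(np.arctan2(R[1,1],R[0,1]))%180,1),'tilt',R[:,2].round(3),'j7',s['joint_positions'][6].round(2),'w',round(s['grip_width'],3),'F',s['ft_force'].round(1),'t',s['time'])
E
python3 go.py .6108 -.2098 .043
```

```text
time: 1.98
position: [0.6148, -0.2181, 0.2167]
tool_rot: [-0.306, -3.123, 0.003]
ft_force: [0.9, 0.3, 0.6]
grip_width: 0.548
pos [ 0.6148 -0.2181  0.2167] tool d mm [  4.9   7.8 173.7] jaw deg 78.8 tilt [-0.004 -0.002 -1.   ] j7 1.84 w 0.548 F [0.9 0.3 0.6] t 1.975
```

```bash
python3 -m inch '[[0.1,5,8,30,0],[0.1,0,0,40,0],[0.1,0,0,0,0]]'; python3 go.py .6108 -.2098 .043
python3 - <<'E'
from h import *
d=shot('wrist'); cv2.imwrite('pics/w1.png',d['color'][...,::-1])
E
```

```text
time: 2.35
position: [0.61, -0.2172, 0.1432]
tool_rot: [-0.319, -3.119, 0.011]
ft_force: [0.2, 0.1, 0.1]
grip_width: 0.549
pos [ 0.61   -0.2172  0.1432] tool d mm [1.000e-01 8.200e+00 1.002e+02] jaw deg 78.3 tilt [-0.007 -0.006 -1.   ] j7 1.85 w 0.549 F [0.2 0.1 0.1] t 2.35
```

View pics/w1.png

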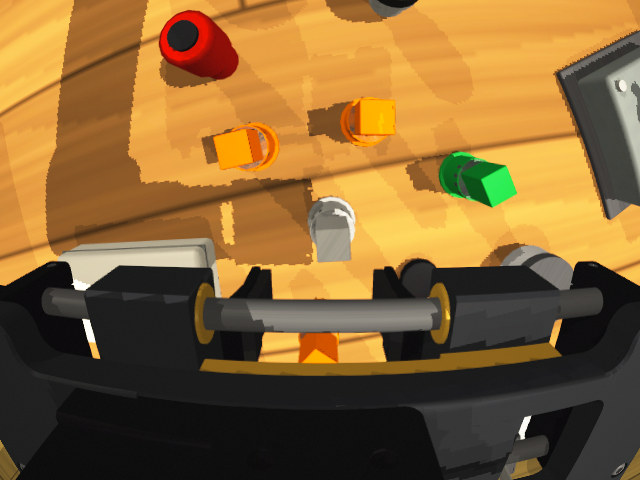

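The wrist view shows the grey coupler at (333,245), slightly right of the finger midline (320). That agrees with the remaining +8 mm in y. The orange one behind it at (320,348) stays clear.

```bash
python3 -m inch '[[0.1,0,8,0,0],[0.1,0,0,15,0],[0.1,0,0,0,0]]'; python3 go.py .6108 -.2098 .043
```

```text
time: 2.78
position: [0.6159, -0.2084, 0.134]
tool_rot: [0.315, 3.122, -0.011]
ft_force: [-0.6, 0.1, -0.0]
grip_width: 0.548
pos [ 0.6159 -0.2084  0.134 ] tool d mm [ 5.1 -1.8 90.9] jaw deg 78.5 tilt [ 0.003 -0.007 -1.   ] j7 1.84 w 0.548 F [-0.6  0.1 -0. ] t 2.775
```

```bash
python3 -m inch '[[0.1,5,-2,10,0],[0.1,0,0,20,0],[0.1,0,0,0,0]]'; python3 go.py .6108 -.2098 .043
```

```text
time: 3.15
position: [0.6101, -0.2096, 0.1021]
tool_rot: [0.315, 3.122, -0.011]
ft_force: [0.4, -0.0, -0.2]
grip_width: 0.551
pos [ 0.6101 -0.2096  0.1021] tool d mm [-0.4  0.3 59.2] jaw deg 78.5 tilt [ 0.003 -0.007 -1.   ] j7 1.86 w 0.551 F [ 0.4 -0.  -0.2] t 3.15
```

```bash
python3 -m inch '[[0.1,0,0,20,0],[0.1,0,0,20,0],[0.1,0,0,17,0],[0.1,0,0,0,0]]'; python3 go.py .6108 -.2098 .043
```

```text
time: 3.65
position: [0.6096, -0.21, 0.0398]
tool_rot: [0.315, 3.124, -0.011]
ft_force: [-0.7, 1.1, 0.4]
grip_width: 0.551
pos [ 0.6096 -0.21    0.0398] tool d mm [-1.2  0.4 -3.2] jaw deg 78.5 tilt [ 0.001 -0.007 -1.   ] j7 1.89 w 0.551 F [-0.7  1.1  0.4] t 3.65
```

```bash
python3 -m inch '[[0.1,-1,0,-4,0],[0.1,0,0,0,0]]'; python3 go.py .6108 -.2098 .043; python3 -m inch '[[-1,0,0,0,0],[-1,0,0,0,0],[-1,0,0,0,0],[-1,0,0,0,0]]' 30; python3 go.py .6108 -.2098 .043
```

```text
time: 3.9
position: [0.6113, -0.2106, 0.0448]
tool_rot: [0.315, 3.122, -0.012]
ft_force: [0.6, -0.9, -0.2]
grip_width: 0.548
pos [ 0.6113 -0.2106  0.0448] tool d mm [0.7 0.7 1.8] jaw deg 78.5 tilt [ 0.002 -0.008 -1.   ] j7 1.89 w 0.548 F [ 0.6 -0.9 -0.2] t 3.9
time: 4.4
position: [0.6124, -0.2109, 0.0465]
tool_rot: [0.315, 3.12, -0.012]
ft_force: [-0.1, 0.6, -0.3]
grip_width: 0.252
pos [ 0.6124 -0.2109  0.0465] tool d mm [1.8 0.7 3.5] jaw deg 78.5 tilt [ 0.005 -0.008 -1.   ] j7 1.89 w 0.252 F [-0.1  0.6 -0.3] t 4.4
```

```bash
python3 -m inch '[[-1,0,0,-25,0],[-1,0,0,-45,0],[-1,0,0,-45,0],[-1,0,0,-35,0],[-1,2,30,0,0]]'; python3 go.py .668 .158 .20;  python3 -m inch '[[-1,3,55,0,0],[-1,3,55,0,0],[-1,3,55,0,0],[-1,3,55,0,0],[-1,3,50,0,0]]'; python3 go.py .668 .158 .20
```

```text
time: 5.03
position: [0.6115, -0.1821, 0.1959]
tool_rot: [-0.325, -3.121, 0.013]
ft_force: [0.7, 1.1, -3.3]
grip_width: 0.251
pos [ 0.6115 -0.1821  0.1959] tool d mm [ 14.8 344.4  -7.1] jaw deg 78.1 tilt [-0.004 -0.008 -1.   ] j7 1.77 w 0.251 F [ 0.7  1.1 -3.3] t 5.025
time: 5.65
position: [0.6511, 0.0891, 0.1901]
tool_rot: [-0.337, -3.115, 0.016]
ft_force: [1.1, 0.2, -3.1]
grip_width: 0.254
pos [0.6511 0.0891 0.1901] tool d mm [ -1.7  70.8 -10.7] jaw deg 77.7 tilt [-0.009 -0.009 -1.   ] j7 1.32 w 0.254 F [ 1.1  0.2 -3.1] t 5.65
```

```bash
python3 -m inch '[[-1,-1,45,-5,0],[-1,0,18,0,0],[-1,0,0,0,-0.18],[-1,0,0,0,-0.18],[-1,0,0,0,-0.17]]'; python3 go.py .668 .158 .20
```

```text
time: 6.28
position: [0.6621, 0.1577, 0.1878]
tool_rot: [0.526, -3.075, 0.014]
ft_force: [0.5, -0.5, -4.0]
grip_width: 0.251
pos [0.6621 0.1577 0.1878] tool d mm [ -5.4  -1.7 -12.4] jaw deg 109.4 tilt [-0.02  -0.012 -1.   ] j7 1.75 w 0.251 F [ 0.5 -0.5 -4. ] t 6.275
```

Run:
```python
from h import *
for n in('side','top'): shot(n)
d=load('side'); cv2.imwrite('pics/s2.png',d['color'][...,::-1])
```

```text
(no output)
```

View pics/s2.png

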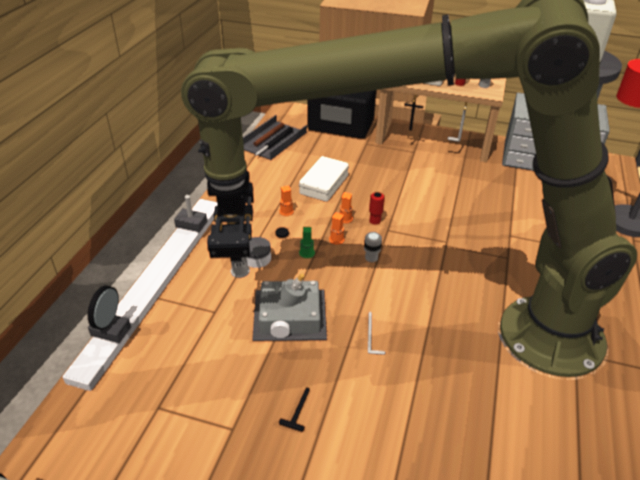

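The coupler hangs straight in the gripper at (240,265), beside the housing's +x side and clear of the tin. Since the rows cannot tilt the tool, I'll pivot the coupler in the pads. The plan is to lower it, then push its bell sideways against the fixed housing wall at a light grip.

```bash
python3 -m inch '[[-1,0,0,40,0],[-1,0,0,40,0],[-1,0,0,12,0],[-1,0,0,0,0]]'; python3 go.py .6621 .1577 .0935
```

```text
time: 6.88
position: [0.6612, 0.1526, 0.0943]
tool_rot: [0.492, -3.082, 0.016]
ft_force: [0.5, 0.1, -2.9]
grip_width: 0.253
pos [0.6612 0.1526 0.0943] tool d mm [-2.5  4.6  0.8] jaw deg 108.1 tilt [-0.019 -0.013 -1.   ] j7 1.75 w 0.253 F [ 0.5  0.1 -2.9] t 6.875
```

```bash
python3 -m inch '[[-1,14,0,0,0],[-1,8,0,0,0],[-1,8,0,0,0],[-1,0,0,0,0]]' 10; python3 go.py .6175 .141 .0935; python3 -m inch '[[-1,8,0,0,0],[-1,6,0,0,0],[-1,0,0,0,0]]';  python3 go.py .6175 .141 .0935
```

```text
time: 7.38
position: [0.6364, 0.1438, 0.101]
tool_rot: [0.489, -3.094, 0.014]
ft_force: [0.6, -0.6, -2.6]
grip_width: 0.256
pos [0.6364 0.1438 0.101 ] tool d mm [18.7  3.2  7.7] jaw deg 108.0 tilt [-0.008 -0.01  -1.   ] j7 1.75 w 0.256 F [ 0.6 -0.6 -2.6] t 7.375
time: 7.75
position: [0.6235, 0.1397, 0.1023]
tool_rot: [0.489, -3.097, 0.013]
ft_force: [0.2, 0.4, -3.6]
grip_width: 0.251
pos [0.6235 0.1397 0.1023] tool d mm [5.2 3.1 8.8] jaw deg 108.0 tilt [-0.005 -0.009 -1.   ] j7 1.74 w 0.251 F [ 0.2  0.4 -3.6] t 7.75
```

Run:
```python
from h import *
d=shot('side'); c=d['color'][170:350,170:350]; cv2.imwrite('pics/s3.png',cv2.resize(c,(600,600),interpolation=cv2.INTER_CUBIC)[...,::-1])
```

```text
(no output)
```

View pics/s3.png

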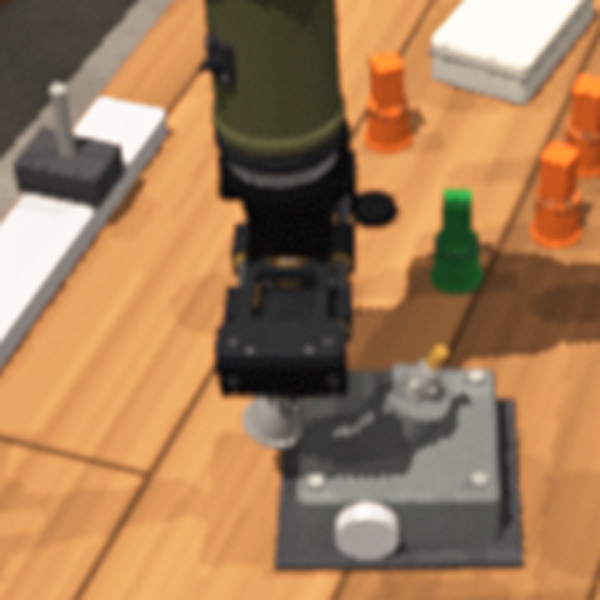

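The crop shows the bell at (270,420), outside the housing edge and already swung out, so the coupler is pivoting. Next I'll fit its axis from depth.

```bash
cat > cfit.py <<'E'
# fit held coupler pose from side(+top) depth; prints tilt, azimuth, mouth; and in nipple frame
from h import *
from scipy.optimize import least_squares
import sys
np.set_printoptions(precision=4,suppress=True)
N0=np.array([.5547,.1145,.0882])*1000; th,ps=.42,np.radians(198.3)
na=np.array([np.sin(th)*np.cos(ps),np.sin(th)*np.sin(ps),np.cos(th)])
nx=np.array([np.cos(th)*np.cos(ps),np.cos(th)*np.sin(ps),-np.sin(th)]); ny=np.cross(na,nx)
def f(p,P):
    a=np.array([p[3],p[4],1.]);a/=np.linalg.norm(a)
    d=P-p[:3]; z=d@a; r=np.linalg.norm(d-z[:,None]*a,axis=1)
    o=lambda lo,hi: np.clip(lo-z,0,None)+np.clip(z-hi,0,None)
    return np.minimum.reduce([np.hypot(r-20,o(0,4)),np.hypot(r-17,o(4,38)),np.hypot(z-38,np.clip(r-17,0,None)),np.hypot(z-4,np.clip(r-20,0,None)+np.clip(17-r,0,None))])
def run(cams=('side',),guess=None,new=True):
    s=ctrl.get_state(); R=Ro.from_rotvec(s['tool_rot']).as_matrix(); tcp=s['position']*1000
    print('tcp',tcp,'jaw',np.degrees(np.arctan2(R[1,1],R[0,1]))%180)
    g=tcp-R[:,2]*18.7
    t0=guess if guess is not None else .4
    a=np.array([np.sin(t0)*np.cos(ps),np.sin(t0)*np.sin(ps),np.cos(t0)])
    m=g-65*a
    for cs in cams:
        P=cloud(shot(cs) if new else load(cs)).reshape(-1,3)*1000; P=P[np.isfinite(P).all(1)]
        d=P-m; z=d@a; r=np.linalg.norm(d-z[:,None]*a,axis=1)
        q=P[(z>-5)&(z<36)&(r<27)&(P[:,2]<tcp[2]-2)]
        q=q[f(np.r_[m,a[:2]/a[2]],q)<9]
        o=least_squares(f,np.r_[m,a[:2]/a[2]],args=(q,),loss='soft_l1',f_scale=1.)
        p=o.x; b=np.array([p[3],p[4],1]);b/=np.linalg.norm(b); d=p[:3]-N0
        gb=(g-p[:3])@b
        print(cs,len(q),'mouth',p[:3],'tilt',np.degrees(np.arccos(b[2])),'az',np.degrees(np.arctan2(b[1],b[0]))%360,'res',np.median(f(p,q)),'| nipple xyz',np.array([d@nx,d@ny,d@na]),'ang',np.degrees(np.arccos(b@na)),'grasp h',gb,'grasp off',(g-p[:3]-gb*b))
    return q,p
if __name__=='__main__':
    run(('side','top'),float(sys.argv[1]) if len(sys.argv)>1 else None)
E
python3 cfit.py .3
```

```text
tcp [623.532  139.7481 102.2574] jaw 107.9580524879037
side 258 mouth [643.5964 144.6946  57.6405] tilt 17.99540189604544 az 194.22980409040088 res 1.241372379056405 | nipple xyz [-73.2611  -0.7548 -66.1847] ang 6.2386477947686965 grasp h 66.56106413545595 grasp off [-0.0373  0.284   0.0109]
top 3 mouth [634.5808 142.1242  52.0075] tilt 48.423156991238834 az 118.15966186892071 res 2.964781717906817e-06 | nipple xyz [-62.4115  -1.1452 -67.5087] ang 48.838786940723516 grasp h 48.172241790540504 grasp off [  6.0523 -33.9709  36.9806]
```

The fit is good: 18° tilt, and the grasp lies on the axis, with 24° wanted. I'll back off a bit, go lower and push further.

```bash
python3 -m inch '[[-1,-5,0,0,0],[-1,0,0,9,0],[-1,0,0,0,0]]'; python3 go.py .6175 .141 .0935; python3 -m inch '[[-1,7,0,0,0],[-1,6,0,0,0],[-1,0,0,0,0]]';  python3 go.py .6175 .141 .0935; python3 cfit.py
```

```text
time: 8.28
position: [0.6274, 0.1408, 0.091]
tool_rot: [0.489, -3.093, 0.015]
ft_force: [-0.0, 0.1, -3.3]
grip_width: 0.251
pos [0.6274 0.1408 0.091 ] tool d mm [ 9.4  3.2 -2.4] jaw deg 108.0 tilt [-0.009 -0.011 -1.   ] j7 1.75 w 0.251 F [-0.   0.1 -3.3] t 8.275
time: 8.65
position: [0.6153, 0.1368, 0.0914]
tool_rot: [0.489, -3.095, 0.015]
ft_force: [1.2, 0.5, -3.8]
grip_width: 0.253
pos [0.6153 0.1368 0.0914] tool d mm [-3.3  3.3 -2.2] jaw deg 108.0 tilt [-0.006 -0.01  -1.   ] j7 1.74 w 0.253 F [ 1.2  0.5 -3.8] t 8.65
tcp [615.338  136.8356  91.4024] jaw 107.95446918876267
side 285 mouth [644.5938 146.0834  50.2233] tilt 35.83276920308177 az 198.32251180232387 res 1.9249872114183617 | nipple xyz [-71.4995  -1.7601 -73.5211] ang 11.768546983650433 grasp h 66.40363964544646 grasp off [7.7654 3.1685 6.0423]
top 0 mouth [639.488  144.9791  50.2321] tilt 22.91831180523293 az 198.29999999999998 res nan | nipple xyz [-66.7602  -2.3148 -71.3951] ang 1.1459155902617097 grasp h 65.00000000000001 grasp off [ 0.  0. -0.]
  return _methods._mean(a, axis=axis, dtype=dtype,
  ret = ret.dtype.type(ret / rcount)
```

```bash
python3 -m inch '[[-1,-12,0,0,0],[-1,0,0,-40,0],[-1,0,0,-40,0],[-1,0,0,-20,0],[-1,0,0,0,0]]' 45; python3 cfit.py 2>/dev/null | cut -c1-400
python3 - <<'E'
from h import *
d=load('side'); c=d['color'][150:330,150:330]; cv2.imwrite('pics/s4.png',cv2.resize(c,(600,600),interpolation=cv2.INTER_CUBIC)[...,::-1])
E
```

```text
time: 9.38
position: [0.6293, 0.1424, 0.1929]
tool_rot: [0.489, -3.091, 0.017]
ft_force: [0.2, -0.3, -2.6]
grip_width: 0.246
tcp [629.3231 142.446  192.8581] jaw 107.98353175731181
side 276 mouth [659.2306 150.3101 152.5228] tilt 29.75943225283061 az 194.55127977501365 res 0.883499694554434 | nipple xyz [-127.1137   -1.1772   13.6798] ang 5.939990335180261 grasp h 66.47918731957631 grasp off [2.2161 0.6594 1.3212]
top 0 mouth [653.5396 150.6269 151.6867] tilt 22.91831180523293 az 198.29999999999998 res nan | nipple xyz [-121.9301   -3.2649   15.079 ] ang 1.1459155902617097 grasp h 65.00000000000001 grasp off [ 0.  0. -0.]
```

View pics/s4.png

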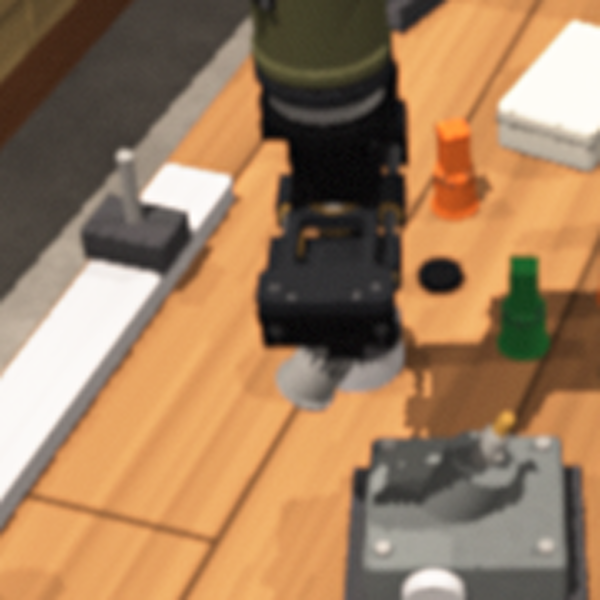

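The coupler is now tilted about 28°, slightly more than the 24° needed, with azimuth in line with the lean. The nipple can take up those 4° under a light grip. Next is the point above the nipple tip on its axis.

```bash
python3 -m inch '[[-1,45,0,0,0],[-1,45,-2,0,0],[-1,40,-1,0,0],[-1,0,0,0,0],[-1,0,0,0,0]]' 45; python3 go.py .5018 .0981 .183;  python3 cfit.py .48 2>/dev/null | grep -v ^top
```

```text
time: 10.1
position: [0.498, 0.0975, 0.1839]
tool_rot: [0.488, -3.074, 0.024]
ft_force: [0.7, -0.6, -2.9]
grip_width: 0.246
pos [0.498  0.0975 0.1839] tool d mm [-3.8 -0.6  0.8] jaw deg 108.0 tilt [-0.027 -0.02  -0.999] j7 1.65 w 0.246 F [ 0.7 -0.6 -2.9] t 10.1
tcp [498.0331  97.481  183.9484] jaw 108.04328486112423
side 262 mouth [527.6707 105.3967 143.0036] tilt 29.654900589848953 az 197.04112914101458 res 0.9527317801614004 | nipple xyz [ 3.6952  0.1559 61.6702] ang 5.619239116105063 grasp h 66.70139870970395 grasp off [2.4167 2.1222 1.6696]
```

```bash
python3 -m inch '[[-1,-4,0,0,0],[-1,-4,0,8,0],[-1,-4,0,8,0],[-1,0,0,0,0]]' 45; python3 cfit.py .48 2>/dev/null | grep -v ^top;python3 go.py .512 .1002 .170
```

```text
time: 10.7
position: [0.5115, 0.1014, 0.1654]
tool_rot: [0.488, -3.072, 0.027]
ft_force: [-1.0, 0.3, -3.1]
grip_width: 0.25
tcp [511.5447 101.366  165.3777] jaw 108.04504381330761
side 260 mouth [541.3607 109.6208 124.0469] tilt 29.292749921142192 az 197.90173285907252 res 0.924895785231211 | nipple xyz [-1.6541  0.444  38.5203] ang 5.231552027733986 grasp h 67.16467607767405 grasp off [1.9716 2.2619 1.4426]
pos [0.5117 0.1014 0.1662] tool d mm [ 0.2 -1.3 -3.8] jaw deg 108.0 tilt [-0.027 -0.022 -0.999] j7 1.67 w 0.247 F [ 0.6 -0.  -4.2] t 10.8
```

```bash
python3 -m inch '[[-1,-4,-0.5,7,0],[-1,-4,0,7,0],[-1,0,0,0,0]]' 15; python3 cfit.py .45 2>/dev/null | grep -v ^top;python3 go.py .529 .1058 .1298
```

```text
time: 11.18
position: [0.5197, 0.1033, 0.1513]
tool_rot: [0.488, -3.074, 0.026]
ft_force: [-0.2, -0.6, -2.5]
grip_width: 0.254
tcp [519.6903 103.2595 151.2993] jaw 108.0465024739533
side 247 mouth [548.8881 110.8312 110.4072] tilt 29.55993604584409 az 194.08323613197092 res 0.7798320732090183 | nipple xyz [-2.965   1.6583 22.9969] ang 5.812391442900348 grasp h 66.42692008936902 grasp off [3.0731 0.7986 1.8007]
pos [0.5199 0.1033 0.1519] tool d mm [-10.1  -0.1  21.8] jaw deg 108.0 tilt [-0.025 -0.021 -0.999] j7 1.68 w 0.251 F [ 0.1  0.2 -3.6] t 11.275
```

```bash
python3 -m inch '[[-1,-1,0,4,0],[-1,-2,0,5,0],[-1,0,0,0,0]]' 12; python3 cfit.py .45 2>/dev/null | grep -v ^top;python3 go.py .529 .1058 .1298
```

```text
time: 11.65
position: [0.5218, 0.1042, 0.1423]
tool_rot: [0.488, -3.073, 0.025]
ft_force: [-0.6, 0.0, -3.1]
grip_width: 0.25
tcp [521.7776 104.1919 142.3335] jaw 108.05890665436452
side 242 mouth [551.0268 111.5682 101.7026] tilt 28.75113915902038 az 193.7417378017027 res 0.7725500701226249 | nipple xyz [-1.481   1.6302 14.1265] ang 5.103451042362439 grasp h 66.23863930860728 grasp off [2.2004 0.5757 1.2477]
pos [0.5218 0.1042 0.1427] tool d mm [-7.8 -0.6 12.6] jaw deg 108.1 tilt [-0.027 -0.02  -0.999] j7 1.69 w 0.25 F [-0.6  0.2 -3.5] t 11.75
```

```bash
python3 -m inch '[[-1,-2,0,3,0],[-1,-2,0,3,0],[-1,0,0,0,0]]' 18; python3 cfit.py .45 2>/dev/null | grep -v ^top;python3 go.py .529 .1058 .1298
```

```text
time: 12.12
position: [0.5239, 0.1051, 0.1383]
tool_rot: [0.487, -3.069, 0.023]
ft_force: [-5.0, -1.5, 7.4]
grip_width: 0.251
tcp [523.8543 105.0938 138.2623] jaw 108.05883296449531
side 240 mouth [552.7146 112.876   97.2471] tilt 28.53680714785715 az 196.07751731155074 res 0.9900571387716948 | nipple xyz [-1.5023  0.9185  9.2374] ang 4.5789774545024216 grasp h 66.4076554539685 grasp off [2.2087 1.3827 1.3623]
pos [0.5238 0.105  0.1385] tool d mm [-5.5 -0.8  8.5] jaw deg 108.1 tilt [-0.031 -0.02  -0.999] j7 1.69 w 0.252 F [-6.2 -1.7  6. ] t 12.225
```

```bash
python3 -m inch '[[-1,-2.5,-0.5,5,0],[-1,-2.5,0,5,0],[-1,-2.5,0,5,0]]' 30; python3 cfit.py .45 2>/dev/null | grep -v ^top;python3 go.py .529 .1058 .1298
```

```text
time: 12.6
position: [0.5289, 0.1066, 0.1305]
tool_rot: [0.487, -3.064, 0.018]
ft_force: [-14.7, -3.8, 37.8]
grip_width: 0.25
tcp [528.866  106.5807 130.5239] jaw 108.05198111718269
side 322 mouth [556.4185 117.0146  85.6722] tilt 26.96945483908115 az 208.87273073627534 res 1.2579848901327177 | nipple xyz [-1.18   -1.8479 -3.2953] ang 5.391926810650779 grasp h 69.5076254389074 grasp off [0.7409 5.1172 1.5875]
pos [0.5293 0.1067 0.1306] tool d mm [ 0.5 -0.8  0.8] jaw deg 108.0 tilt [-0.036 -0.017 -0.999] j7 1.7 w 0.251 F [-12.5  -1.7  26.9] t 12.7
```

Axial force jumped to about 32 N, nearly pure axial, with the TCP within 1 mm of the computed home pose. That means it is on the rigid boss. I'll hold with a firmer grip and check visually.

```bash
python3 -m inch '[[-1,-1,0,2.5,0],[-1,-1,0,2.5,0],[-1,-1,0,2.5,0]]' 45; python3 go.py .529 .1058 .1298
python3 - <<'E'
from h import *
d=shot('side'); c=d['color'][180:320,220:360]; a=cv2.resize(c,(600,600),interpolation=cv2.INTER_CUBIC); cv2.imwrite('pics/s5.png',a[...,::-1])
E
```

```text
time: 13.08
position: [0.5293, 0.1066, 0.1307]
tool_rot: [0.485, -3.059, 0.014]
ft_force: [-9.9, -2.3, 13.5]
grip_width: 0.249
pos [0.5293 0.1066 0.1307] tool d mm [ 0.5 -0.7  1. ] jaw deg 108.0 tilt [-0.043 -0.016 -0.999] j7 1.71 w 0.249 F [-9.9 -2.3 13.5] t 13.075
```

View pics/s5.png

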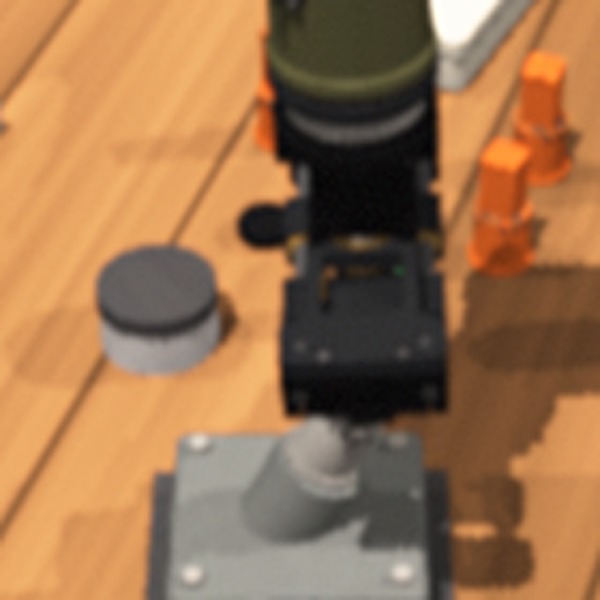

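The bell is flush on the boss at (310,470). I'll press a little firmer as the last command, then do a sleeve-only fit for squareness.

```bash
python3 -m inch '[[-1,-2,-0.5,4.5,0],[-1,-2,0,4.5,0]]' 50
python3 - <<'E'
import cfit; from cfit import *
P=cloud(shot('side')).reshape(-1,3)*1000; P=P[np.isfinite(P).all(1)]; d=P-N0
L=np.stack([d@nx,d@ny,d@na],1); q=L[(L[:,2]>1.5)&(L[:,2]<37)&(np.hypot(L[:,0],L[:,1])<24)]
o=least_squares(f,[0,0,0,0,0],args=(q,),loss='soft_l1',f_scale=1.); print(len(q),'mouth in nipple',o.x[:3],'slope rad',o.x[3:],'res',np.median(f(o.x,q)))
s=ctrl.get_state(); F=s['ft_force']+[0,0,2.8]; print('F nipple axes',F@nx,F@ny,F@na,'t',s['time'],s['grip_width'],np.abs(s['qd']).max())
E
python3 go.py .529 .1058 .1298
```

```text
time: 13.38
position: [0.5302, 0.1067, 0.1308]
tool_rot: [0.484, -3.052, 0.008]
ft_force: [-15.6, -3.8, 30.3]
grip_width: 0.248
245 mouth in nipple [-1.4304  0.8277  0.6705] slope rad [0.0518 0.0034] res 1.1278612459891946
F nipple axes 2.2709091136183255 -2.3711174287994274 36.705052360627505 t 13.425 0.25028714984098965 0.006824208500857069
pos [0.5302 0.1067 0.1307] tool d mm [ 1.3 -0.5  1. ] jaw deg 108.0 tilt [-0.051 -0.013 -0.999] j7 1.72 w 0.25 F [-16.9  -3.1  29.8] t 13.425
```

```bash
python3 -c "
from bench import ctrl
print(ctrl.close_job()); s=ctrl.get_state(); print(s['time'],s['position'],s['ft_force'],s['grip_width'])"
```

```text
the job is handed in; nothing more can be done
None
the job is handed in; nothing more can be done
```

I took the steel coupler by its square shank, slid it over the grease nipple and pressed it past the snap onto the boss. I handed the job in at 13.4 s, still gripping and pressing. The rows cannot tilt the tool, so I first pivoted the coupler in the pads by pushing its bell against the fixed housing wall. It came out about 28° against the nipple's 24°, and I let the nipple straighten the rest under a light grip.

**Last checks:**
- **Force:** about 37 N along the nipple axis, with only about 2 N sideways. That is well above the 6–16 N the spring and balls need, so the mouth is on the boss.
- **Position:** the depth fit puts the mouth 0.7 mm from the boss face, and 1.4 mm and 0.8 mm off the axis. The tool point was about 1.7 mm from its computed home pose.
- **Picture:** the bell looks flush on the boss.
- **Grip and motion:** the gripper was commanded to 50 N, its opening matched the 22 mm shank, and the arm was still.

**Disagreements:** the depth fit gave a tilt error of about 0.05 rad. The line from grasp point to mouth suggested about 0.02 rad the other way. Both are inside the 0.10 rad limit. One fit taken just as it reached home, partly on boss points, put the mouth 3.3 mm below the face, which is impossible, so I discarded it.

**Not checked:** I had no direct plunger reading. I also did not re-measure the other objects. The side pictures viewed later showed nothing disturbed, and the arm was not driven against any of them.

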